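# Hold the box lid at its balance point for fitting the lid stay

## Robot

A 6-joint arm with a two-finger parallel gripper is mounted at the origin on the work surface. World frame = base frame: x ahead of the robot, y to its left, z up, the work surface at z = 0. Lengths are in m, angles in rad, forces in N, time in s.
With the tool pointing down it reaches from about 0.35 to 0.725 m from the base axis. Payload 4.3 kg.
Tool frame: the origin (TCP) lies between the finger pads; the fingertips stand 22 mm ahead of it and the grasp point (between the pads) lies 3 mm ahead of it (arm.nose_length is the distance from the TCP to the fingertips, in m); z points along the fingers, y is the line along which they close (so a half turn about z gives the same grasp; the last joint's range is limited). The gripper opens to 85 mm and grips with 20 to 120 N. Pads are 22 mm wide; open, the fingers measure 114 mm over their backs; the gripper's body (76 mm by 85 mm) begins 54 mm behind the grasp point. The pads swing forward as they close: fully open they stand 13 mm farther back than shut.
Start: joints at [-1.309, 0.377, 0.081, 1.274, 0, 1.46], TCP at [0.209, -0.536, 0.253] pointing down, gripper open.
Joint ranges: [-2.72, 2.72], [-0.84, 1.66], [-1.02, 1.22], [-1.77, 2.12], [-1.37, 1.28], [-3.14, 3.14]. Speed limits (rad/s): [2.57, 2.57, 3.14, 3.14, 3.14, 3.14].

## Interface

Orientations are given as a rotation vector (axis times angle).
In Python, from station import arm gives the robot as it stands.
- The arm moves only by the tool shift_gripper, called after ">>>" as name(argument=value, ...) on one line, values as JSON. Schema: {"type":"object","properties":{"moves":{"type":"object","properties":{"offsets":{"type":"array","items":{"type":"array","items":{"type":"number"},"minItems":6,"maxItems":6},"minItems":1,"maxItems":5}},"additionalProperties":false,"required":["offsets"]},"finger_gap":{"type":"number"},"grip_force":{"type":"number"},"only":{"type":"string"},"quiet":{"type":"boolean"},"lines":{"type":"string"}},"required":["moves"],"additionalProperties":false}. moves is an object whose key "offsets" holds a list of rows, 1 to 5 of them, each of 6 numbers: dx, dy, dz in units of 25 mm, then a rotation vector rx, ry, rz in units of 0.2 rad; each row is the pose to reach, as a shift and turn from the pose commanded when the call began, along the tool's axes at that moment; what a row does not reach only later rows make up. A row lasts 1/8 s, in which the tool goes at most 0.0625 m and 0.188 rad, less where a joint would pass 70% of its speed; a pose out of reach is approached as far as the arm can. finger_gap is the finger opening in m, set as the call begins (left out keeps the last). The fingers move at their own pace and stop on an object; grip_force is the grip in N (left out, the last holds). Time passes only in rows, so rows that do not move let the fingers close. The tool returns the time, the measured TCP pose, the force, the opening and the grip force at its end. only (a regular expression) keeps the lines of the reply that match it, lines (a string "A,B") keeps lines A to B, and quiet returns only ok. Input that does not fit is refused with a message, and nothing moves.
- arm.state(): the state, without advancing time (a new reading comes with each control period).
- arm.grab_frame(name): name is "scene" or "top" or "wrist"; returns a dict with "color" (480x640x3 uint8, red, green, blue), "K" (3x3 intrinsics, pixels), "R" (3x3) and "t" (3): a world point X has camera coordinates R X + t; the wrist camera has in their place "mount" (4x4, takes a point from camera to tool coordinates, whose origin is the TCP and whose axes are the flange's). Camera axes: x right, y down, z forward; pixel columns grow to the right and rows downward; lengths in m; the calibration is good to about 2 mm. The wrist camera is an equidistant fisheye: a pixel r from the principal point sees the ray r / f radians off the axis. A picture is of the moment at which its call begins: read the wrist's pose just before it. There is no depth.
- arm.finish_job(): hands the job in; it is judged then, once.
The state is a dict: "t": time; "joints": joint angles; "dq": joint speeds; "tau": joint torques, N m; "position": TCP position; "tcp_rot": TCP orientation; "ft_force": force on the tool from outside, world axes, zero at the start; "ft_torque": the same for the moment, N m; "finger_gap": finger opening in m; "grip_force": force on a finger pad.
Only numpy, scipy, OpenCV 4.12 (cv2) and the standard library are available. Lean on these libraries where they do the work, as an engineer would, in place of code of your own. Each camera call takes 0.05 s, during which the arm holds its last target. There are 200 camera calls.

## Task

I want to fit the brass stay to this oak box: take the mallet off the lid and lay it flat on the green mat next to the chisel, let go of it, and only then take the lid by its dark pull tab and swing it up to its balance point, where its weight stands straight over the hinges and it wants to fall neither shut nor back. Don't drop the mallet, let the lid slam shut or flop back against its stop, or shift the other things on the bench. Finish still holding the lid there, quite still, so that I have both hands free.

Things in the scene. Friction and masses are not known exactly. Their poses are not given: they have to be found in the camera images.
- chest: Lower part of an oak box, 170 mm deep (x), 300 mm wide (y), 85 mm high, fixed to the bench, turned up to 0.25 rad; with the shut lid 120 mm high. Origin: centre of its underside, z up. The pull tab is at its front (-x), the hinges at its back (+x). It stands left or right, the mat in the other place.
- lid: Hollow oak lid 170 x 300 x 35 mm, 0.45 to 0.7 kg. Origin: middle of the hinge axis (its y), at (89, 0, 85) mm in the chest's frame; shut, axes as the chest's. Lid: x = -4 to -174, z = 0 to 35 mm. Weight centre, tab included: x = -91, z = +25 mm, so it balances opened 75 degrees, the top board still leaning 15 degrees from upright to the front; less and it falls shut, more and it falls back.
- lid_hinge (a joint): Opening angle of the lid, rad: 0 shut, grows as the front rises; 1.306 (75 degrees) is the balance point, 1.85 the stop. The hinge turns almost without friction and holds the lid nowhere by itself.
- lid_pull (a point): Grip point on the dark wooden pull tab, at (-200, 0, 11) mm in the lid's frame, 26 mm out from the lid's front. The tab is 24 mm wide (y), 14 mm thick (z = 4 to 18 mm), from x = -174 to -224 mm (solid to -214). Gripped across its width it turns between the finger pads as the lid swings, so the fingers can go on pointing down.
- mallet: Wooden joiner's mallet, 0.34 to 0.5 kg, lying flat on the closed lid, handle to the front or to either side. Head 65 mm (x) by 110 mm (y) by 56 mm (z); straight handle along its -x, 26 mm wide (y) and 22 mm thick (z), from x = -32 to -201 mm, its axis 28 mm above the underside. Origin: centre of the head's underside, z up. Weight centre at x = -18 mm.
- mallet_head (a point): Centre of the mallet's head: 28 mm above the origin.
- mallet_grip (a point): Good point to grip the handle across its width, close to the head: at (-62, 0, 28) mm in the mallet's frame.
- mat: Green bench mat, 300 mm (x) by 240 mm (y), 4 mm thick, fixed to the bench. Origin: centre of its underside. The chisel lies on it along x, near its +y edge; the rest of the mat (y from -120 to about +55 mm) is free.
- chisel: Chisel with yellow and black handle, 240 mm long along x (handle to -x), 30 mm wide, 28 mm high, lying on the mat about 85 mm to the +y side of its middle. Origin: underside, midway. Leave alone.
- screwdriver: Yellow and black screwdriver, 195 mm long along x, 30 mm high, at the right. Leave alone.
- stay: Brass lid stay of two flat bars, about 170 x 65 x 10 mm, near the robot. Leave alone.
- try_square: Try square, dark wooden stock 120 mm, steel blade 170 mm, lying at the near right. Leave alone.
- glue: Yellow glue bottle with red cap, 64 mm across, 170 mm high, at the left. Leave alone.
- screw_jar: Glass jar with steel lid, 72 mm across, 85 mm high, at the near left. Leave alone.
- offcut: Brown wood offcut, 75 x 120 x 65 mm, at the far middle. Leave alone.

How it is judged:
On the way:
1. the mallet lies flat on the mat, let go of, with the lid still shut (x of mallet_head in the frame of mat between -0.14 and 0.14 m and y of mallet_head in the frame of mat between -0.115 and 0.115 m and z of mallet_head in the frame of mat below 0.037 m and angle between the z axis of mallet and the z axis of mat, either way round below 0.12 rad and contact force between mallet and mat above 0.5 N and contact force between the fingers and mallet below 0.1 N and linear speed of mallet below 0.03 m/s and value of joint lid_hinge below 0.05 rad), for 0.2 s.
At the end, for the whole second after the job is handed in: The fingers hold the lid (more than 1 N of contact) within 0.09 rad (5 degrees) of its balance point at 1.306 rad, and it is still (under 0.05 rad/s); the mallet lies flat (within 0.12 rad) on the mat, its head's centre over the mat, let go of and at rest (value of joint lid_hinge between 1.216 and 1.396 rad and velocity of joint lid_hinge between -0.05 and 0.05 rad/s and contact force between the fingers and lid above 1 N and contact force between each of lid, the fingers and mallet below 0.1 N and x of mallet_head in the frame of mat between -0.14 and 0.14 m and y of mallet_head in the frame of mat between -0.115 and 0.115 m and z of mallet_head in the frame of mat below 0.037 m and angle between the z axis of mallet and the z axis of mat, either way round below 0.12 rad and contact force between mallet and mat above 0.5 N and linear speed of mallet below 0.03 m/s); the arm keeps its last pose, push and grip.
It fails at once if one of the other things (chisel, screwdriver, stay, square, glue, jar, offcut) is shifted by more than 30 mm (distance of any of chisel, screwdriver, stay, try_square, glue, screw_jar, offcut from where it was at the start of the episode above 0.03 m).
It fails at once if the lid is opened with the mallet still on it (value of joint lid_hinge above 0.08 rad and contact force between mallet and lid above 0.3 N).
It fails at once if the lid falls back against its stop (value of joint lid_hinge above 1.78 rad).
It fails at once if the lid slams or drops (closing faster than 1.5 rad/s) (velocity of joint lid_hinge below -1.5 rad/s).
It fails at once if the mallet is dropped or thrown (faster than 1.2 m/s, as after a fall of 7 cm) (linear speed of mallet above 1.2 m/s).
It also fails if it takes over 67 s, if anything falls off the work surface, if the arm or the gripper's body presses on something with over 40 N, if the wrist force passes 120 N, or if a joint passes its speed limit or range.

## Working session

There is one attempt and no reset: what is moved stays moved. The work goes in short steps, Python scripts to look and compute and a tool call to move; the robot and the scene stay as the last step left them, time stands still between calls to the robot, and variables do not carry over. Pictures are saved under pics/ and viewed, at most 10 in all, crops included, and the job is handed in when it is done.

```bash
ls; mkdir -p pics; python3 - <<'E'
from station import arm
import cv2
s=arm.state();print(s)
for n in("top","scene"):
    f=arm.grab_frame(n);cv2.imwrite(f"pics/{n}0.png",f["color"][:,:,::-1]);print(n,f["K"],f["R"],f["t"])
E
```

```text
pics
{'t': 0.0, 'joints': array([-1.30930842e+00,  3.78074555e-01,  7.96219232e-02,  1.27444106e+00,
        1.54189022e-05,  1.46051307e+00]), 'dq': array([ 0.00037521,  0.00140921, -0.00063364,  0.000953  ,  0.00070639,
        0.00250965]), 'tau': array([ 7.05094699e-04, -4.63606346e+01,  2.69874913e+01,  2.09232245e-02,
        5.66854612e-05,  9.65838822e-07]), 'position': array([ 0.20873274, -0.53509862,  0.25235277]), 'tcp_rot': array([-3.08541584e+00, -5.80232750e-01,  2.24536877e-04]), 'ft_force': array([-0.5501656 , -0.34188588, -0.08610634]), 'ft_torque': array([-0.00022385,  0.00326652, -0.02265392]), 'grip_force': 0.0, 'finger_gap': 0.08544411113313409}
top [[489.25170186   0.         323.24086009]
 [  0.         489.25170186 250.27721703]
 [  0.           0.           1.        ]] [[-0.001286   -0.9998084  -0.01953236]
 [-0.98366039  0.00478115 -0.17997048]
 [ 0.18002938  0.01898176 -0.98347807]] [0.0392368  0.56308259 1.15753362]
scene [[514.95891839   0.         321.2809431 ]
 [  0.         514.95891839 239.49694622]
 [  0.           0.           1.        ]] [[ 0.30091548  0.95351372  0.01616961]
 [ 0.76004033 -0.22954784 -0.6079856 ]
 [-0.57601092  0.19524184 -0.79378338]] [-0.19692785 -0.31985911  1.97487525]
```

View pics/top0.png

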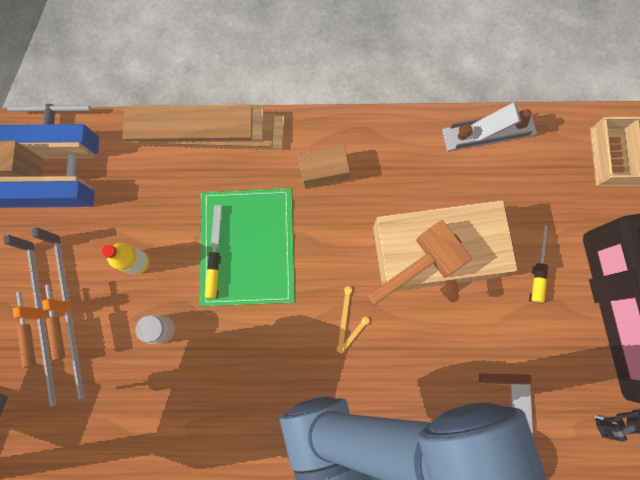

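View pics/scene0.png

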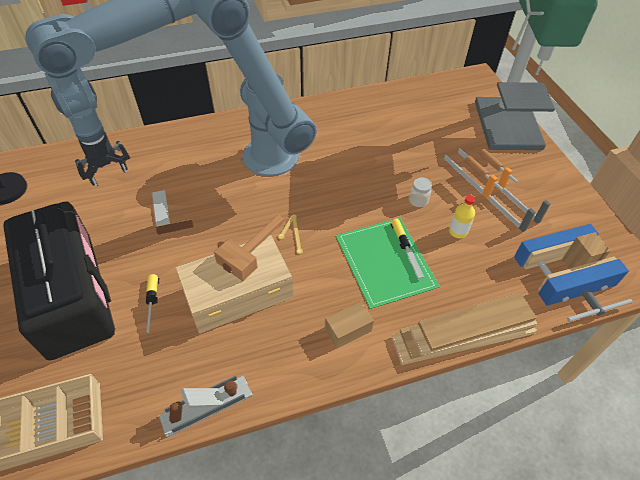

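The top view shows the mat around (247,246) with the chisel at (215,250). The box is around (445,245), with the mallet head near (443,249), its handle end near (373,299), and the pull tab near (452,290). I'll enlarge the box to read the corners.

```bash
python3 - <<'E'
import cv2
i=cv2.imread("pics/top0.png")[180:320,350:550]
cv2.imwrite("pics/c0.png",cv2.resize(i,None,fx=4,fy=4,interpolation=cv2.INTER_CUBIC))
E
```

```text
(no output)
```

View pics/c0.png

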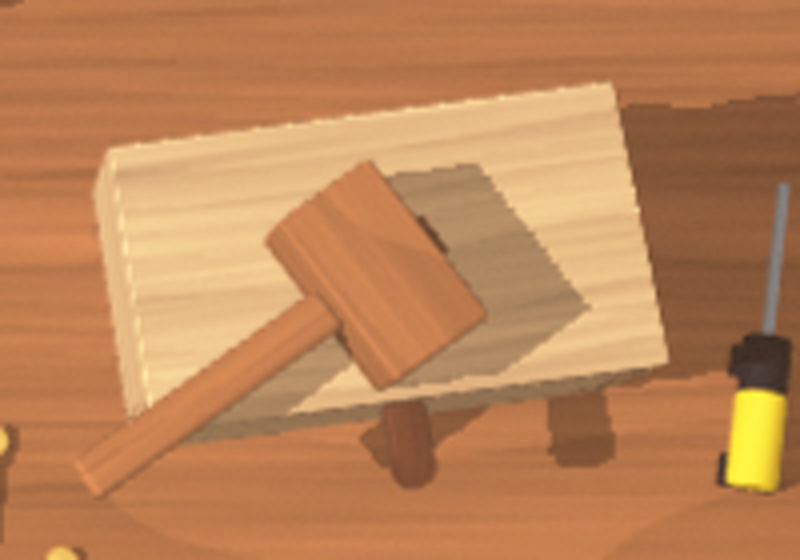

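The crop reads, in crop pixels: lid top corners at (112,150), (611,83) and (667,360). Mallet head top corners are at (370,162), (268,241), (384,389) and (486,314). The handle end is at (88,480) and the tab runs from (405,403) to (413,486).

```bash
cat > h.py <<'E'
import numpy as np, cv2
from station import arm
from scipy.optimize import least_squares
from scipy.spatial.transform import Rotation as Ro
def proj(f,X): 
    c=np.asarray(X)@f["R"].T+f["t"]; p=c@f["K"].T; return p[:,:2]/p[:,2:]
def pose(p,L,z0):
    c,s=np.cos(p[2]),np.sin(p[2]); L=np.asarray(L,float)
    return np.c_[p[0]+c*L[:,0]-s*L[:,1],p[1]+s*L[:,0]+c*L[:,1],z0+L[:,2]]
def fit(f,L,z0,px,g):
    r=least_squares(lambda p:(proj(f,pose(p,L,z0))-px).ravel(),g); return r.x,np.sqrt(np.mean(r.fun**2))
def tool(d):  # world shift -> tool axes
    return Ro.from_rotvec(arm.state()["tcp_rot"]).inv().apply(d)
E
python3 - <<'E'
from h import *
f=arm.grab_frame("top")
cp=lambda a:np.array(a)/4+[350,180]
# lid corners in chest frame: x 85..-85
ch,e=fit(f,[[.085,.15,.12],[.085,-.15,.12],[-.085,-.15,.12],[-.135,0,.103]],0,cp([[112,150],[611,83],[667,360],[413,486]]),[.5,-.25,.1]);print("chest",ch,e)
for n,sg in(("A",1),):
    ml,e=fit(f,[[.0325,.055,.056],[-.0325,.055,.056],[-.0325,-.055,.056],[.0325,-.055,.056],[-.201,0,.039]],.12,cp([[370,162],[268,241],[384,389],[486,314],[88,480]]),[.5,-.25,-.7]);print("mallet",ml,e)
mt,e=fit(f,[[.15,.12,.004],[.15,-.12,.004],[-.15,-.12,.004],[-.15,.12,.004]],0,np.array([[201,192],[291,188],[294,303],[201,306]]),[.5,.2,0]);print("mat",mt,e)
print("grip",pose(ml,[[-.062,0,.028]],.12),"pull",pose(ch,[[-.111,0,.096]],0))
print("goal hinge",pose(ch,[[.089,0,.085]],0))
s=arm.state();print(Ro.from_rotvec(s["tcp_rot"]).as_matrix())
E
```

```text
chest [ 0.56535634 -0.24882667  0.12637532] 0.8718150296704829
mallet [ 0.54314889 -0.23231883 -0.9599781 ] 1.681793758931039
mat [0.58400606 0.23611574 0.03724177] 0.5439027900144147
grip [[ 0.50758954 -0.18152973  0.148     ]] pull [[ 0.45524154 -0.26281703  0.096     ]]
goal hinge [[ 0.65364659 -0.23760919  0.085     ]]
[[ 9.31647095e-01  3.63364132e-01 -4.44506591e-04]
 [ 3.63364371e-01 -9.31645786e-01  1.56966912e-03]
 [ 1.56238766e-04 -1.62389553e-03 -9.99998669e-01]]
```

The rows are not in the units I measure in: shifts go in units of 25 mm and turns go in units of 0.2 rad. I convert before sending: 0.25 m is 10, 0.2 m is 8, -0.36 rad is -1.8.

>>> shift_gripper(moves={"offsets":[[2, -1.08, 0, 0, 0, -0.9], [4, -2.16, 0, 0, 0, -1.8], [6, -3.24, 0, 0, 0, -2.7], [8, -4.32, 0, 0, 0, -3.6], [10, -5.44, 0, 0, 0, -4.5]]}, finger_gap=0.085, grip_force=100)

```text
t: 0.78
position: [0.3933, -0.3166, 0.2531]
tcp_rot: [-2.522, -1.873, -0.0]
ft_force: [0.4, -0.5, 0.6]
finger_gap: 0.0852
grip_force: 0.0
```

```bash
python3 - <<'E'
from h import *
s=arm.state();R=Ro.from_rotvec(s["tcp_rot"]);p=s["position"];print(p,s["joints"])
print("tool shift",tool(np.array([.5076,-.1815,.25])-p),"yaw",np.arctan2(*R.as_matrix()[1::-1,0]))
E
```

```text
[ 0.39325218 -0.3166247   0.25309624] [-8.03590747e-01  2.34754247e-01 -1.17381646e-01  1.21876807e+00
  2.17174256e-05  1.06055736e+00]
tool shift [0.16241705 0.07039015 0.00310199] yaw 1.2774445420176632
```

In the tool's units: 0.162 m is 6.48, 0.132 m is 5.28, -0.905 rad is -4.525.

>>> shift_gripper(moves={"offsets":[[1.32, 0.56, 0, 0, 0, -0.9], [2.64, 1.12, 0, 0, 0, -1.8], [3.96, 1.68, 0, 0, 0, -2.7], [5.28, 2.24, 0, 0, 0, -3.6], [6.48, 2.8, 0, 0, 0, -4.525]]})

```text
t: 1.4
position: [0.5075, -0.1828, 0.253]
tcp_rot: [-1.448, -2.787, 0.0]
ft_force: [0.9, -0.3, 0.2]
finger_gap: 0.0848
grip_force: 0.0
```

>>> shift_gripper(moves={"offsets":[[0, 0, 0, 0, 0, 0]]})

```text
t: 1.52
position: [0.5079, -0.1824, 0.2529]
tcp_rot: [-1.453, -2.785, -0.0]
ft_force: [-0.1, -0.9, -1.1]
finger_gap: 0.0851
grip_force: 0.0
```

```bash
python3 - <<'E'
from h import *
s=arm.state();R=Ro.from_rotvec(s["tcp_rot"]);p=s["position"]
f=arm.grab_frame("wrist");cv2.imwrite("pics/w1.png",f["color"][:,:,::-1]);print(f["K"],f["mount"],p,R.as_matrix()[:,0])
E
```

```text
[[371.64829954   0.         317.12685754]
 [  0.         371.64829954 242.05958132]
 [  0.           0.           1.        ]] [[-1.07831744e-03 -9.52163996e-01 -3.05585603e-01  7.89975028e-02]
 [ 9.99999318e-01 -8.89603716e-04 -7.56802924e-04  1.13072769e-03]
 [ 4.48750408e-04 -3.05586211e-01  9.52164306e-01 -1.20830683e-01]
 [ 0.00000000e+00  0.00000000e+00  0.00000000e+00  1.00000000e+00]] [ 0.50791956 -0.18239188  0.25285228] [-5.72189733e-01  8.20121077e-01  5.74014596e-04]
```

View pics/w1.png

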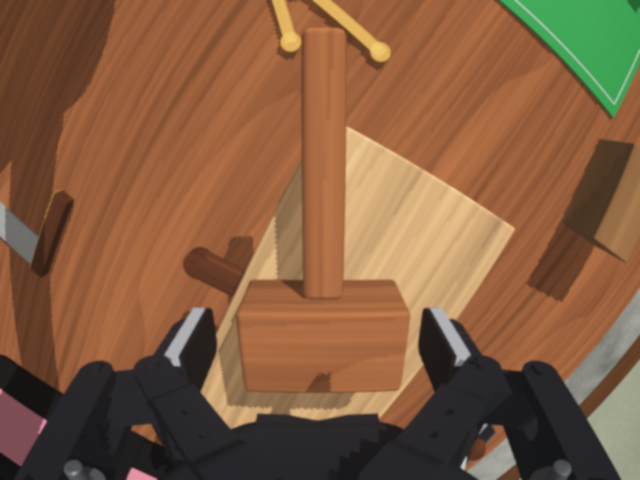

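The wrist view shows the handle centred at column 323–324 and running straight up the image, between fingers at 205 and 430. The head's handle-side top edge is at row 313.

```bash
cat >> h.py <<'E'
def wray(f,s,px,z):  # wrist pixel -> world point at height z
    K=f["K"];d=(np.array(px,float)-K[:2,2])/K[0,0];r=np.hypot(*d);v=np.r_[np.sin(r)*d/r,np.cos(r)]
    M=f["mount"];R=Ro.from_rotvec(s["tcp_rot"]).as_matrix()
    o=s["position"]+R@M[:3,3];v=R@M[:3,:3]@v;return o+v*(z-o[2])/v[2]
E
python3 - <<'E'
from h import *
s=arm.state();f=arm.grab_frame("wrist");R=Ro.from_rotvec(s["tcp_rot"])
for px,z in(((238,315),.176),((410,313),.176),((324,300),.159),((325,30),.159),((190,262),.103),((348,128),.12),((514,229),.12),((616,116),.004)):
    X=wray(f,s,px,z);print(px,X,"tool",R.inv().apply(X-s["position"]))
E
```

```text
(238, 315) [ 0.48584242 -0.23643497  0.176     ] tool [-0.03151249 -0.04772889  0.07689815]
(410, 313) [ 0.57225611 -0.17516452  0.176     ] tool [-0.0304317   0.05819665  0.07681437]
(324, 300) [ 0.5280603  -0.20420537  0.159     ] tool [-0.02910697  0.00534374  0.09385712]
(325, 30) [ 0.43402326 -0.06830475  0.159     ] tool [0.13615613 0.00555139 0.0939405 ]
(190, 262) [ 0.43708989 -0.26205896  0.103     ] tool [-0.0248112  -0.1023333   0.14994504]
(348, 128) [ 0.48036435 -0.10663458  0.12      ] tool [0.07822759 0.02180707 0.13289829]
(514, 229) [ 0.62971285 -0.08824242  0.12      ] tool [0.0082033  0.154998   0.13275686]
(616, 116) [0.74158128 0.13082102 0.004     ] tool [0.12435979 0.37187912 0.24864297]
```

In the tool's units: 0.085 m is 3.4, 0.005 m is 0.2.

>>> shift_gripper(moves={"offsets":[[0, 0.2, 1.2, 0, 0, 0], [0, 0.2, 2.4, 0, 0, 0], [0, 0.2, 3.4, 0, 0, 0], [0, 0.2, 4.04, 0, 0, 0], [0, 0.2, 4.04, 0, 0, 0]]})

```text
t: 2.25
position: [0.5093, -0.1815, 0.151]
tcp_rot: [-1.459, -2.778, 0.001]
ft_force: [0.4, -0.6, 1.1]
finger_gap: 0.0848
grip_force: 0.0
```

>>> shift_gripper(moves={"offsets":[[0, 0, 0, 0, 0, 0], [0, 0, 0, 0, 0, 0], [0, 0, 0, 0, 0, 0], [0, 0, 0, 0, 0, 0], [0, 0, 0, 0, 0, 0]]}, finger_gap=0.0, grip_force=100)

```text
t: 2.88
position: [0.5116, -0.1813, 0.1532]
tcp_rot: [1.456, 2.782, -0.0]
ft_force: [-1.0, 1.8, 5.5]
finger_gap: 0.0245
grip_force: 98.0
```

>>> shift_gripper(moves={"offsets":[[0, 0, -0.24, 0, 0, 0], [0, 0, -0.8, 0, 0, 0], [0, 0, -1.8, 0, 0, 0], [0, 0, -2.8, 0, 0, 0], [0, 0, -3.2, 0, 0, 0]]})

```text
t: 3.5
position: [0.5118, -0.1815, 0.2341]
tcp_rot: [1.456, 2.781, 0.0]
ft_force: [-0.1, -0.3, -4.5]
finger_gap: 0.0243
grip_force: 98.4
```

```bash
python3 - <<'E'
from h import *
s=arm.state();R=Ro.from_rotvec(s["tcp_rot"]);p=s["position"];print(R.as_matrix())
mt=[.584,.236,.037]
g=pose(mt,[[-.012,-.04,.2]],0)[0];print(g,"tool",R.inv().apply(g-p),s["ft_force"],s["ft_torque"])
E
```

```text
[[-0.56952836  0.82196911  0.00205759]
 [ 0.82196922  0.569531   -0.00102037]
 [-0.00201058  0.00111014 -0.99999736]]
[0.57348788 0.19558348 0.2       ] tool [0.27485283 0.26542082 0.03381618] [-0.13713594 -0.31600001 -4.48101787] [0.12743465 0.09887661 0.00157686]
```

>>> shift_gripper(moves={"offsets":[[0.6, 0.56, 0, 0, 0, -0.25], [1.8, 1.72, 0, 0, 0, -0.8], [3.2, 3.08, 0, 0, 0, -1.45], [4.6, 4.44, 0, 0, 0, -2.1], [6, 5.8, 0, 0, 0, -2.75]]})

```text
t: 4.12
position: [0.5438, 0.0273, 0.231]
tcp_rot: [-0.637, -3.074, -0.0]
ft_force: [0.8, -0.4, -3.9]
finger_gap: 0.0244
grip_force: 98.6
```

```bash
python3 - <<'E'
from h import *
s=arm.state();R=Ro.from_rotvec(s["tcp_rot"]);p=s["position"];g=np.array([.5735,.1956,.234])
print("tool",R.inv().apply(g-p),s["ft_force"],s["joints"],s["finger_gap"], "yaw",np.arctan2(*R.as_matrix()[1::-1,0]))
E
```

```text
tool [ 0.03967322  0.16619754 -0.00298389] [ 0.82991416 -0.43173339 -3.94978918] [-6.65259691e-02  3.24103720e-01 -5.36415207e-02  1.19561567e+00
  4.13833593e-04  3.42218577e-01] 0.024436524462688895 yaw 2.7328469750179374
```

In the tool's units: 0.164 m is 6.56, 0.15 m is 6, -0.44 rad is -2.2.

>>> shift_gripper(moves={"offsets":[[0.32, 1.44, 0, 0, 0, -0.55], [0.68, 3, 0, 0, 0, -1.1], [1.08, 4.6, 0, 0, 0, -1.65], [1.44, 6, 0, 0, 0, -2.1], [1.56, 6.56, 0, 0, 0, -2.2]]})

```text
t: 4.75
position: [0.574, 0.1933, 0.2307]
tcp_rot: [0.047, -3.138, 0.0]
ft_force: [-0.6, -0.7, -3.9]
finger_gap: 0.0241
grip_force: 98.8
```

>>> shift_gripper(moves={"offsets":[[0, 0, 0, 0, 0, 0], [0, 0, 0, 0, 0, 0]]})

```text
t: 5.0
position: [0.5748, 0.1896, 0.2318]
tcp_rot: [0.038, -3.14, 0.002]
ft_force: [0.2, 0.0, -4.1]
finger_gap: 0.0242
grip_force: 98.8
```

```bash
python3 - <<'E'
from h import *
s=arm.state();R=Ro.from_rotvec(s["tcp_rot"]);p=s["position"];g=np.array([.5735,.1956,.234])
print("tool",R.inv().apply(g-p),s["ft_force"],"yaw",np.arctan2(*R.as_matrix()[1::-1,0]))
f=arm.grab_frame("scene");i=f["color"][130:310,280:520,::-1];cv2.imwrite("pics/s2.png",cv2.resize(i,None,fx=3.3,fy=3.3,interpolation=2))
E
```

```text
tool [ 0.00115526  0.00599707 -0.00217575] [ 0.17340148  0.04268749 -4.08461986] yaw -3.1174607367304117
```

View pics/s2.png

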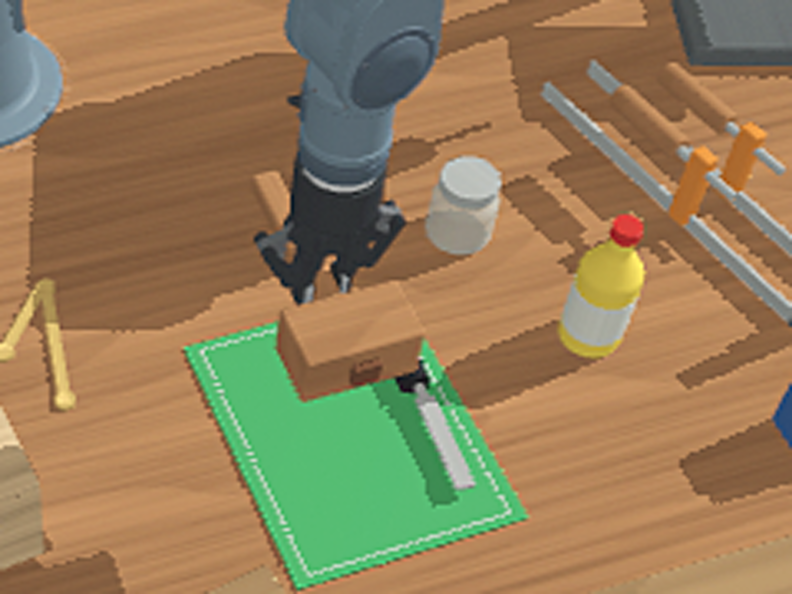

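The picture shows the mallet hanging level over the mat, its head at about (350,345) in the crop, clear of the chisel.

In the tool's units: 0.12 m is 4.8, 0.175 m is 7.

>>> shift_gripper(moves={"offsets":[[0, 0, 1.2, 0, 0, 0], [0, 0, 3, 0, 0, 0], [0, 0, 4.8, 0, 0, 0], [0, 0, 6.2, 0, 0, 0], [0, 0, 7, 0, 0, 0]]})

```text
t: 5.68
position: [0.5738, 0.1888, 0.0551]
tcp_rot: [0.036, -3.138, 0.002]
ft_force: [-0.2, 0.9, -4.7]
finger_gap: 0.0243
grip_force: 98.8
```

>>> shift_gripper(moves={"offsets":[[0, 0, 0.16, 0, 0, 0], [0, 0, 0.32, 0, 0, 0], [0, 0, 0.48, 0, 0, 0], [0, 0, 0.6, 0, 0, 0], [0, 0, 0.68, 0, 0, 0]]})

```text
t: 6.3
position: [0.5755, 0.1906, 0.0405]
tcp_rot: [-0.04, 3.141, 0.0]
ft_force: [-0.5, -0.5, -4.8]
finger_gap: 0.0243
grip_force: 98.8
```

```bash
python3 -c "
from station import arm
print(arm.state()['ft_force'],arm.state()['ft_torque'])"
```

```text
[-0.47513395 -0.45425907 -4.84161185] [-0.02576873  0.16294604  0.01740243]
```

>>> shift_gripper(moves={"offsets":[[0, 0, 0.08, 0, 0, 0], [0, 0, 0.12, 0, 0, 0], [0, 0, 0.16, 0, 0, 0], [0, 0, 0.16, 0, 0, 0]]})

```text
t: 6.8
position: [0.5752, 0.1905, 0.0373]
tcp_rot: [-0.04, 3.141, -0.0]
ft_force: [-4.3, -0.6, 5.3]
finger_gap: 0.0246
grip_force: 100.0
```

```bash
python3 -c "
from station import arm
print(arm.state()['ft_force'],arm.state()['ft_torque'])"
```

```text
[-4.33917699 -0.60244801  5.2701165 ] [-0.172376    0.8323654   0.06133348]
```

>>> shift_gripper(moves={"offsets":[[0, 0, 0, 0, 0, 0], [0, 0, 0, 0, 0, 0], [0, 0, 0, 0, 0, 0], [0, 0, 0, 0, 0, 0], [0, 0, 0, 0, 0, 0]]}, finger_gap=0.085)

```text
t: 7.42
position: [0.5753, 0.1905, 0.0362]
tcp_rot: [-0.04, 3.141, -0.0]
ft_force: [-0.5, 0.1, -0.4]
finger_gap: 0.0853
grip_force: 0.0
```

>>> shift_gripper(moves={"offsets":[[0, 0, -1.2, 0, 0, 0], [0, 0, -3.2, 0, 0, 0], [0, 0, -5.2, 0, 0, 0], [0, 0, -7.2, 0, 0, 0], [0, 0, -8, 0, 0, 0]]})

```text
t: 8.05
position: [0.5768, 0.1909, 0.2402]
tcp_rot: [-0.04, 3.136, 0.002]
ft_force: [0.4, -0.2, -0.1]
finger_gap: 0.085
grip_force: 0.0
```

```bash
python3 - <<'E'
from h import *
s=arm.state();R=Ro.from_rotvec(s["tcp_rot"]);p=s["position"]
f=arm.grab_frame("scene");i=f["color"][130:310,280:520,::-1];cv2.imwrite("pics/s3.png",cv2.resize(i,None,fx=3.3,fy=3.3,interpolation=2))
g=np.array([.4522,-.263,.237]);print("tool",R.inv().apply(g-p),s["ft_force"],s["joints"],"yaw",np.arctan2(*R.as_matrix()[1::-1,0]))
E
```

```text
tool [ 0.13604657 -0.45057765  0.00198655] [ 0.44757513 -0.20777813 -0.07654604] [ 2.15220302e-01  4.43580775e-01  1.47447907e-01  1.26876606e+00
 -8.97280481e-05  1.89982539e-01] yaw -3.1163581333775983
```

View pics/s3.png

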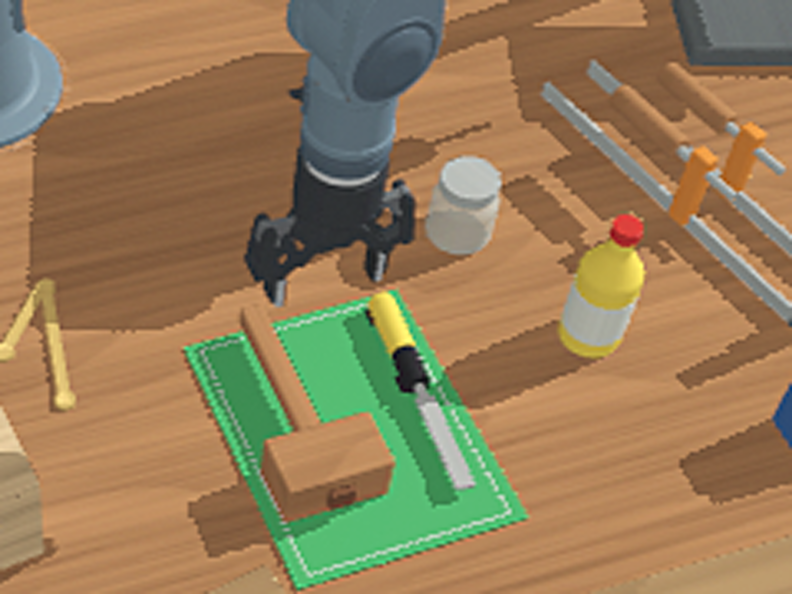

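The mallet lies flat on the mat, head near (328,468) in the crop, with the chisel undisturbed beside it. Next is the tab.

In the tool's units: -0.1 m is -4, -0.25 m is -10, -0.1 rad is -0.5.

>>> shift_gripper(moves={"offsets":[[0.6, -2, 0, 0, 0, -0.1], [1.2, -4, 0, 0, 0, -0.2], [1.8, -6, 0, 0, 0, -0.3], [2.4, -8, 0, 0, 0, -0.4], [3, -10, 0, 0, 0, -0.5]]})

```text
t: 8.72
position: [0.5056, -0.0627, 0.2354]
tcp_rot: [0.198, -3.135, -0.0]
ft_force: [0.6, -1.4, -0.5]
finger_gap: 0.085
grip_force: 0.0
```

>>> shift_gripper(moves={"offsets":[[0.6, -2, 0, 0, 0, 0], [1.2, -4, 0, 0, 0, 0], [1.8, -6, 0, 0, 0, 0], [2.2, -7.6, 0, 0, 0, 0], [2.2, -7.6, 0, 0, 0, 0]]})

```text
t: 9.35
position: [0.475, -0.2592, 0.2352]
tcp_rot: [0.19, -3.135, -0.0]
ft_force: [-0.9, 0.8, 0.7]
finger_gap: 0.0849
grip_force: 0.0
```

```bash
python3 - <<'E'
from h import *
s=arm.state();R=Ro.from_rotvec(s["tcp_rot"]);p=s["position"]
f=arm.grab_frame("wrist");cv2.imwrite("pics/w4.png",f["color"][:,:,::-1])
f=arm.grab_frame("top");cv2.imwrite("pics/top4.png",f["color"][:,:,::-1])
g=np.array([.4522,-.263,.237]);print("tool",R.inv().apply(g-p),s["joints"],"yaw",np.arctan2(*R.as_matrix()[1::-1,0]))
E
```

```text
tool [ 0.02311479 -0.00104376 -0.00177574] [-6.16466364e-01  3.14092685e-01 -5.67407065e-02  1.20056655e+00
 -4.68497766e-04 -7.37284282e-01] yaw -3.0207745708998837
```

View pics/w4.png

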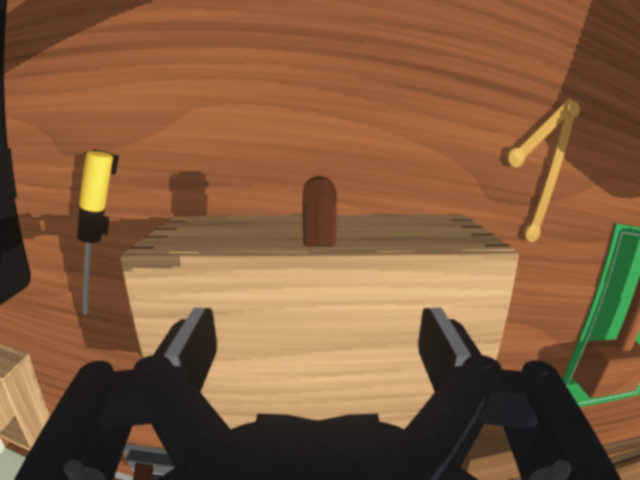

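The tab runs from tip (319,177) to base (319,246), and the lid's front top edge from (122,256) to (517,253).

```bash
python3 - <<'E'
from h import *
s=arm.state();f=arm.grab_frame("wrist");R=Ro.from_rotvec(s["tcp_rot"])
P={}
for px,z in(((319,177),.103),((319,246),.103),((122,256),.12),((517,253),.12)):
    X=wray(f,s,px,z);print(px,X,"tool",R.inv().apply(X-s["position"]));P[px]=X
d=P[(517,253)]-P[(122,256)];print("chest yaw",np.arctan2(-d[0],d[1]),np.linalg.norm(d))
E
```

```text
(319, 177) [ 0.43200948 -0.25929411  0.103     ] tool [0.04317943 0.00234684 0.13250749]
(319, 246) [ 0.48135002 -0.25311514  0.103     ] tool [-0.00654648  0.00235646  0.13246298]
(122, 256) [ 0.50183717 -0.39867935  0.12      ] tool [-0.00879999 -0.14460155  0.11526049]
(517, 253) [ 0.46337521 -0.10578183  0.12      ] tool [-0.00697494  0.15080459  0.11566506]
chest yaw 0.13056832392497678 0.29541205281654226
```

In the tool's units: 0.136 m is 5.44, 0.0205 m is 0.82.

>>> shift_gripper(moves={"offsets":[[0.8, 0.06, 0, 0, 0, 0], [0.82, 0.06, 1.8, 0, 0, 0], [0.82, 0.06, 3.6, 0, 0, 0], [0.82, 0.06, 5, 0, 0, 0], [0.82, 0.06, 5.44, 0, 0, 0]]})

```text
t: 10.12
position: [0.4538, -0.2551, 0.0981]
tcp_rot: [0.2, -3.132, -0.005]
ft_force: [0.0, 0.6, 1.0]
finger_gap: 0.0852
grip_force: 0.0
```

>>> shift_gripper(moves={"offsets":[[0, 0, 0, 0, 0, 0], [0, 0, 0, 0, 0, 0], [0, 0, 0, 0, 0, 0], [0, 0, 0, 0, 0, 0], [0, 0, 0, 0, 0, 0]]}, finger_gap=0.0, grip_force=30)

```text
t: 10.75
position: [0.4565, -0.2602, 0.102]
tcp_rot: [-0.195, 3.133, -0.008]
ft_force: [0.3, -5.1, 3.6]
finger_gap: 0.0232
grip_force: 37.1
```

```bash
python3 - <<'E'
from h import *
s=arm.state();R=Ro.from_rotvec(s["tcp_rot"]);p=s["position"]
print("hinge->grip tool",R.inv().apply(np.array([.6536,-.2376,.085])-p-R.apply([0,0,.003])),s["ft_force"],s["ft_torque"],R.as_matrix(),s["joints"])
E
```

```text
hinge->grip tool [-0.19835077 -0.00194297  0.01441952] [ 0.27593484 -5.09987144  3.62782442] [-0.80021821  0.16020706  0.06869709] [[-0.99227352 -0.12404267  0.00258524]
 [-0.12405458  0.99226223 -0.00511187]
 [-0.00193115 -0.00539308 -0.99998359]] [-0.63738837  0.37209604 -0.33730487  0.85627567 -0.00256969 -0.76176497]
```

```bash
python3 - <<'E'
import numpy as np
r=.2003;a=.055
P=lambda t:np.array([-r*(np.cos(a)-np.cos(a+t)),-r*(np.sin(a+t)-np.sin(a))])
for t0,t1 in((0,.15),(.15,.45),(.45,.75),(.75,1.05),(1.05,1.306)):
    print(t0,t1,[list(np.round(P(t)-P(t0),4)) for t in np.linspace(t0,t1,6)[1:]])
E
```

```text
0 0.15 [[np.float64(-0.0004), np.float64(-0.006)], [np.float64(-0.001), np.float64(-0.012)], [np.float64(-0.0018), np.float64(-0.0179)], [np.float64(-0.0028), np.float64(-0.0239)], [np.float64(-0.0039), np.float64(-0.0298)]]
0.15 0.45 [[np.float64(-0.0028), np.float64(-0.0117)], [np.float64(-0.0063), np.float64(-0.0232)], [np.float64(-0.0105), np.float64(-0.0344)], [np.float64(-0.0153), np.float64(-0.0454)], [np.float64(-0.0208), np.float64(-0.0561)]]
0.45 0.75 [[np.float64(-0.0061), np.float64(-0.0103)], [np.float64(-0.0129), np.float64(-0.0203)], [np.float64(-0.0202), np.float64(-0.0298)], [np.float64(-0.0281), np.float64(-0.0389)], [np.float64(-0.0365), np.float64(-0.0475)]]
0.75 1.05 [[np.float64(-0.0089), np.float64(-0.0081)], [np.float64(-0.0183), np.float64(-0.0156)], [np.float64(-0.0281), np.float64(-0.0225)], [np.float64(-0.0383), np.float64(-0.0289)], [np.float64(-0.0489), np.float64(-0.0346)]]
1.05 1.306 [[np.float64(-0.0093), np.float64(-0.0044)], [np.float64(-0.0188), np.float64(-0.0083)], [np.float64(-0.0284), np.float64(-0.0117)], [np.float64(-0.0383), np.float64(-0.0146)], [np.float64(-0.0482), np.float64(-0.0169)]]
```

>>> shift_gripper(moves={"offsets":[[0, -0.08, 0, 0, 0, 0], [0, -0.16, 0, 0, 0, 0], [0, -0.16, 0, 0, 0, 0]]})

```text
t: 11.12
position: [0.4565, -0.2604, 0.102]
tcp_rot: [-0.197, 3.133, 0.004]
ft_force: [-1.5, 5.5, 12.1]
finger_gap: 0.0235
grip_force: 38.2
```

>>> shift_gripper(moves={"offsets":[[0, 0.08, -0.24, 0, 0, 0], [-0.04, 0.08, -0.48, 0, 0, 0], [-0.08, 0.08, -0.72, 0, 0, 0], [-0.12, 0.08, -0.96, 0, 0, 0], [-0.16, 0.08, -1.2, 0, 0, 0]]})

```text
t: 11.75
position: [0.4601, -0.2598, 0.1305]
tcp_rot: [-0.196, 3.135, -0.001]
ft_force: [5.0, -2.4, -5.3]
finger_gap: 0.0232
grip_force: 35.8
```

```bash
python3 -c "
from station import arm
print(arm.state()['ft_torque'])"
```

```text
[-0.56084632 -0.59213873  0.05690011]
```

In the tool's units: -0.056 m is -2.24, -0.045 m is -1.8.

>>> shift_gripper(moves={"offsets":[[-0.12, 0, -0.48, 0, 0, 0], [-0.28, 0, -0.92, 0, 0, 0], [-0.44, 0, -1.36, 0, 0, 0], [-0.64, 0, -1.8, 0, 0, 0], [-0.86, 0, -2.24, 0, 0, 0]]})

```text
t: 12.38
position: [0.4807, -0.2571, 0.1866]
tcp_rot: [0.196, -3.134, 0.002]
ft_force: [3.4, -4.5, -6.8]
finger_gap: 0.0232
grip_force: 35.7
```

```bash
python3 -c "
from station import arm
print(arm.state()['ft_torque'])"
```

```text
[-0.95813417 -0.37690334  0.13429563]
```

In the tool's units: -0.0475 m is -1.9, -0.039 m is -1.56.

>>> shift_gripper(moves={"offsets":[[-0.24, -0.04, -0.4, 0, 0, 0], [-0.52, -0.04, -0.8, 0, 0, 0], [-0.8, -0.04, -1.2, 0, 0, 0], [-1.12, -0.04, -1.56, 0, 0, 0], [-1.46, -0.04, -1.9, 0, 0, 0]]})

```text
t: 13.0
position: [0.517, -0.2525, 0.234]
tcp_rot: [0.197, -3.134, -0.001]
ft_force: [0.5, -2.8, -5.2]
finger_gap: 0.0235
grip_force: 36.2
```

>>> shift_gripper(moves={"offsets":[[-0.36, -0.04, -0.32, 0, 0, 0], [-0.72, -0.04, -0.62, 0, 0, 0], [-1.12, -0.04, -0.9, 0, 0, 0], [-1.52, -0.04, -1.16, 0, 0, 0], [-1.96, -0.04, -1.38, 0, 0, 0]]})

```text
t: 13.62
position: [0.565, -0.2464, 0.2682]
tcp_rot: [0.197, -3.132, -0.004]
ft_force: [-2.0, 0.4, -2.9]
finger_gap: 0.0235
grip_force: 36.9
```

```bash
python3 - <<'E'
from h import *
s=arm.state();R=Ro.from_rotvec(s["tcp_rot"]);g=s["position"]+R.apply([0,0,.003])
c=np.array([np.cos(.128),np.sin(.128),0]);d=g-[.6536,-.2376,.085];x,z=d@c,d[2];print("r",np.hypot(x,z),"theta",np.arctan2(z,-x)-.055,s["joints"],s["ft_torque"])
E
```

```text
r 0.2009969200071934 theta 1.0571336542159193 [-5.14416141e-01  4.68029022e-01  2.57520197e-01  1.36428874e+00
  5.51862422e-04 -6.39840598e-01] [-0.05938494  0.70639033  0.03904249]
```

In the tool's units: -0.044 m is -1.76, -0.037 m is -1.48.

>>> shift_gripper(moves={"offsets":[[-0.36, 0, -0.16, 0, 0, 0], [-0.74, 0, -0.32, 0, 0, 0], [-1.12, 0, -0.46, 0, 0, 0], [-1.48, 0, -0.568, 0, 0, 0], [-1.76, 0, -0.64, 0, 0, 0]]})

```text
t: 14.25
position: [0.609, -0.2408, 0.2843]
tcp_rot: [0.197, -3.133, -0.004]
ft_force: [-1.6, 3.5, -2.3]
finger_gap: 0.0232
grip_force: 37.6
```

>>> shift_gripper(moves={"offsets":[[-0.08, 0, -0.02, 0, 0, 0], [-0.12, 0, -0.028, 0, 0, 0], [-0.12, 0, -0.028, 0, 0, 0], [-0.12, 0, -0.028, 0, 0, 0]]})

```text
t: 14.75
position: [0.612, -0.2405, 0.285]
tcp_rot: [0.198, -3.134, -0.004]
ft_force: [-1.9, 5.4, -1.9]
finger_gap: 0.0232
grip_force: 37.7
```

```bash
python3 - <<'E'
from h import *
s=arm.state();R=Ro.from_rotvec(s["tcp_rot"]);g=s["position"]+R.apply([0,0,.003])
c=np.array([np.cos(.128),np.sin(.128),0]);d=g-[.6536,-.2376,.085];x,z=d@c,d[2];print("r",np.hypot(x,z),"theta",np.arctan2(z,-x)-.055,s["ft_force"],s["ft_torque"])
f=arm.grab_frame("scene");i=f["color"][130:340,140:440,::-1];cv2.imwrite("pics/s5.png",cv2.resize(i,None,fx=2.6,fy=2.6,interpolation=2))
E
```

```text
r 0.20132704127873413 theta 1.307328334656238 [-1.89692402  5.35853371 -1.88793566] [0.72390966 0.78114515 0.03064479]
```

View pics/s5.png

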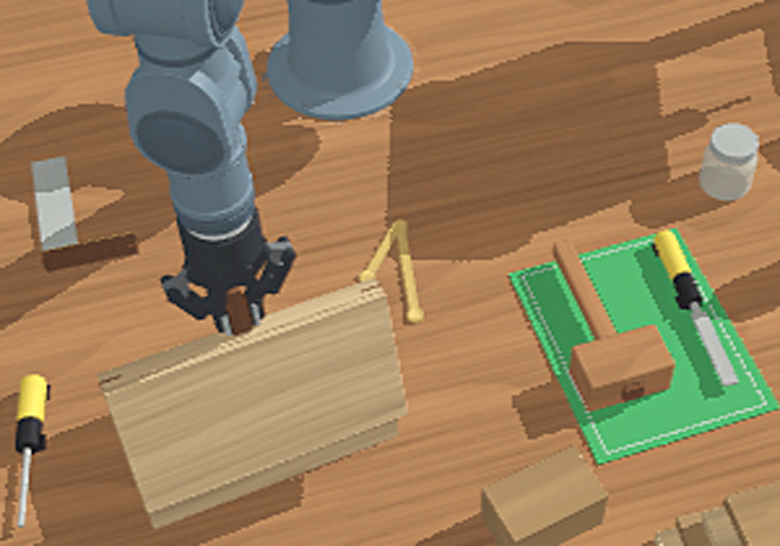

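The lid stands up with the tab held in the fingers at (240,310). Its top board's upper edge runs from about (108,393) to (385,292), and the mallet lies flat on the mat. I'll check the angle from these corners.

```bash
python3 - <<'E'
from h import *
f=arm.grab_frame("scene");px=np.array([[108,393],[385,292]])/2.6+[140,130]
def P(th):
    L=np.array([[-.174,-.15,.035],[-.174,.15,.035]]);c,s=np.cos(th),np.sin(th)
    q=np.c_[c*L[:,0]+s*L[:,2],L[:,1],-s*L[:,0]+c*L[:,2]]
    return proj(f,pose([.5654,-.2488,.128],q+[.089,0,.085],0))
for t in(1.2,1.25,1.306,1.36,1.4):print(t,(P(t)-px).round(1).tolist())
s=arm.state();print(np.abs(s["dq"]).max(),s["ft_force"],s["t"])
E
```

```text
1.2 [[-4.9, -2.7], [-3.2, -1.8]]
1.25 [[-4.1, -0.3], [-2.0, 0.2]]
1.306 [[-3.1, 2.5], [-0.6, 2.7]]
1.36 [[-2.1, 5.3], [0.8, 5.2]]
1.4 [[-1.3, 7.5], [1.8, 7.2]]
0.0026985061391687775 [-1.80817507  4.59617838 -1.28643102] 14.85
```

>>> shift_gripper(moves={"offsets":[[0, 0, 0, 0, 0, 0], [0, 0, 0, 0, 0, 0], [0, 0, 0, 0, 0, 0]]})

```text
t: 15.22
position: [0.6119, -0.2404, 0.285]
tcp_rot: [0.198, -3.134, -0.005]
ft_force: [-2.0, 5.2, -1.9]
finger_gap: 0.0233
grip_force: 37.7
```

```bash
python3 -c "
from station import arm
print(arm.finish_job())"
```

```text
the job is handed in; nothing more can be done
None
```

I laid the mallet flat on the mat beside the chisel and let go of it, then opened the lid to about 1.3 rad. The arm is still holding it there by the tab. I handed the job in at about 15 s; the hand-in printed no verdict, so I can't confirm it passed.

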